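# Pulse the spice grinder by its bayonet lid

## Task

Get the spice grinder on the counter running in pulse: first push its open catch drawer fully home until it seats at its detent, then drop the loose lid into the grinder's mouth, lugs through the two notches, and twist it clockwise (seen from above) half-way, so that its bar points at the middle rib of the rim, never letting it go as far as the lock click. The lid is sprung and turns back if let go, so the job ends HOLDING: finish while still gripping the lid at half-way, with the drawer home. Leave the jar, the packet and the spoon where they are.

Things in the scene. Friction and masses are not known exactly. Their poses are not given: they have to be found in the camera images.
- mouth (a point): Centre of the grinder's round mouth, on its axis, level with the flat rim, 147 mm above the counter; fixed. z up; -x is the drawer side; the two lug notches lie at +x and -x. The mouth is a hole 73 mm across in a lip 7 mm thick; a notch is 19 mm wide and reaches 45 mm from the axis. Below the lip is a hollow 90 mm across. The lid turns clockwise from above, 0 to 80 deg (1.40 rad, lock).
- half_rib (a point): One of the two half-way ribs: small black rib on the rim, 54.5 mm from the axis, 40 deg (0.70 rad) clockwise, seen from above, from the -x notch (its twin is opposite). The bar points at these two ribs at half-way. Other black marks on the rim: a thin pair of ribs at each notch (0 deg), a wide block at 80 deg (lock).
- grinder: The fixed grinder; origin on the mouth's axis at counter level, axes as mouth. A grey box 170 mm wide (y), 70 mm high, from 109 mm in front of the axis (-x) to 85 mm behind (+x), with the drawer in its front and on it a round steel tower 124 mm across, up to the mouth's rim.
- lid_grip (a point): Grey plastic lid: point on its axis in the grip bar, 50 mm above its underside, 10 mm below the bar's top. z up, x along the bar, which is 64 mm long, 14 mm thick (y), 34 mm high, on a flange 96 mm across, 6 mm thick, top 24 mm below this point. 0.22 kg; starts upright on the counter. Seated in the mouth (flange on the rim), this point is 30 mm above mouth. Same after a half turn.
- lid_lug (a point): One of the lid's two lugs: its outer end, 41 mm from the lid's axis on the lid's +x side (twin at -x), under the ends of the bar; 7 mm above the lid's underside, 11 mm wide, 6.5 mm high. They stick out of a plug 66 mm across that reaches 20 mm below the flange. Clearance: plug 3.5 mm, lugs 4 mm. Clockwise they go under the lip; anticlockwise they are stopped after some degrees.
- switch_ring (a joint): Turn of the sprung ring in the mouth, rad, 0 at rest, 1.30 at its stop, growing as the lid turns clockwise. The lugs meet it about 0.12 rad past the notches, so it reads about 0.1 less than the lid's turn (about 0.58 at half-way). It pushes back with 0.02 N m at 0, 0.08 N m at half-way; from 1.0 it stiffens to some 0.3 N m and past 1.15 it clicks into lock.
- catch_drawer (a joint): How far the catch drawer is out, m: 0 is home, at most 0.06; starts part open. It goes home towards +x of mouth. 0.35 kg; about 1 N moves it until some 15 mm from home, the detent there takes about 5 N, then it seats against a stop.
- drawer_face (a point): Centre of the outer face of the drawer's steel front, 36 mm above the counter; moves with the drawer; axes as mouth (-x points out of the face). The front is 166 mm wide and 54 mm high (9 to 63 mm above the counter); home, the face is 115 mm in front of the mouth's axis. A lip near its upper edge is for looks only.
- jar: Bystander: closed amber glass jar, 72 mm across, 110 mm high, origin at the middle of its underside.
- packet: Bystander: plain cardboard packet, 50 x 90 x 90 mm high, origin at the middle of its underside.
- spoon: Bystander: spoon 200 mm long lying along its x axis, about 20 mm high, origin at its middle, on the counter.
Mind the look-alikes: they are no part of the job. Leave any green, pink or red look-alike of the part that bears lid_grip alone.

How it is judged:
On the way, in this order (a step that is already met when the one before it is completed fails the run):
1. the catch drawer is home at its detent (within 4 mm) (value of joint catch_drawer below 0.004 m), for 0.2 s.
2. the lid is seated in the mouth, flange on the rim (z of lid_grip in the frame of mouth between 0.024 and 0.034 m and horizontal distance between lid_grip and mouth below 0.009 m and angle between lid_grip's own z axis and vertical below 0.07 rad), for 0.2 s.
At the end, for the whole second after the job is handed in: Drawer home (within 4 mm); lid seated in the mouth (6 mm low to 4 mm high, 9 mm off axis, 4 deg of tilt at most), turned 40 +- 10 deg from the notches with the sprung ring turned along (0.3 to 0.9 rad), at rest (under 0.15 rad/s), still gripped by the fingers (over 1 N) (all of step 2 and value of joint catch_drawer below 0.004 m and angle between the x axis of lid_grip and the x axis of mouth, either way round between 0.52 and 0.88 rad and value of joint switch_ring between 0.3 and 0.9 rad and contact force between the fingers and lid above 1 N and angular speed of lid below 0.15 rad/s); the arm keeps its last pose, push and grip.
It fails at once if the lid is turned so far that the lock clicks (value of joint switch_ring above 1.12 rad).
It fails at once if the jar is shifted by more than 30 mm or tipped (distance of jar from where it was at the start of the episode above 0.03 m or angle between jar's own z axis and vertical above 0.4 rad).
It fails at once if the packet is shifted by more than 30 mm or tipped (distance of packet from where it was at the start of the episode above 0.03 m or angle between packet's own z axis and vertical above 0.4 rad).
It fails at once if the spoon is shifted by more than 30 mm or tipped (distance of spoon from where it was at the start of the episode above 0.03 m).
It also fails if it takes over 72 s, if anything falls off the work surface, if the arm or the gripper's body presses on something with over 40 N, if the wrist force passes 120 N, or if a joint passes its speed limit or range.

## Robot

A 7-joint arm with a two-finger parallel gripper is mounted at the origin on the work surface. World frame = base frame: x ahead of the robot, y to its left, z up, the work surface at z = 0. Lengths are in m, angles in rad, forces in N, time in s.
With the tool pointing down it reaches from about 0.425 to 0.875 m from the base axis. Payload 4.7 kg.
Tool frame: the origin (TCP) lies midway between the tips of the shut fingers; the grasp point (between the pads) lies 19 mm behind it; x points along the fingers, z is the direction in which the jaws open and shut, and the axes are right-handed (so a half turn about x gives the same grasp; the last joint's range is limited). The gripper opens to 87 mm and grips with 3 to 60 N. Pads are 19 mm wide; open, the fingers measure 117 mm over their backs; the gripper's body (75 mm by 190 mm) begins 51 mm behind the grasp point.
Start: joints at [-1.125, 0.321, -0.07, 1.45, 0.023, 1.371, -0.057], TCP at [0.272, 0.59, 0.223] pointing down, gripper open.
Joint ranges: [-2.86, 2.86], [-0.3, 2.09], [-1.38, 1.24], [0.06, 2.45], [-1.56, 4.7], [0.09, 2.05], [-2.69, 2.69]. Speed limits (rad/s): [2.57, 2.57, 3.14, 3.14, 3.14, 3.14, 3.14].

## Interface

Orientations are given as a rotation vector (axis times angle).
In Python, from bench import ctrl gives the robot as it stands.
- The arm moves only by the shell command python3 -m pendant 'ROWS' [OPENING] [FORCE]. ROWS is JSON, a list of rows, each an object with "travel": the shift along the tool's x, y, z in m, a list of three; "twist": the turn about the tool's x in rad. In form: [{"travel": [x, y, z], "twist": twist}, ...]. A call has 1 to 10 rows; each row is the pose to reach, as a shift and turn from the pose measured when the call began, along the tool's axes at that moment; what a row does not reach only later rows make up. A row lasts 1/8 s, in which the tool goes at most 62.5 mm and 10.7 degrees, less where a joint would pass 70% of its speed; a pose out of reach is approached as far as the arm can. A call with a gripper value outside its range is refused whole. OPENING is the opening, from -1 (shut) to 1 (fully open), so that 0 is half open, set as the call begins (- or left out, the last holds). The fingers move at their own pace and stop on an object; FORCE is the grip in N (left out, the last holds). Time passes only in rows, so rows that repeat a pose let the fingers close. It gives the time, the measured TCP pose, the force and the opening at its end, in the units of the state.
- ctrl.get_state(): the state, without advancing time (a new reading comes with each control period).
- ctrl.get_image(name): name is "scene" or "top" or "wrist"; returns the picture (384x512x3 uint8, red, green, blue); there is no depth.
- ctrl.camera_model(name): a dict with "K" (3x3 intrinsics, pixels), "rvec" (rotation vector, rad) and "tvec" (3), from world to camera coordinates, as OpenCV has them; the wrist camera has in their place "T_tool_cam" (4x4, takes a point from camera to tool coordinates, whose origin is the TCP and whose axes are the tool frame's). Camera axes: x right, y down, z forward; pixel columns grow to the right and rows downward; lengths in m; the calibration is good to about 2 mm. A picture is of the moment at which its call begins: read the wrist's pose just before it. camera_model takes no time and is no camera call.
- ctrl.close_job(): hands the job in, once; it reports no verdict.
The state is a dict: "time": time; "joint_positions": joint angles; "qd": joint speeds; "joint_torque": joint torques, N m; "position": TCP position; "tool_rot": TCP orientation; "ft_force": force on the tool from outside, world axes, zero at the start; "torque": the same for the moment, N m; "grip_width": opening from 0.0 (shut) to 1.0 (fully open).
Only numpy, scipy, OpenCV 4.12 (cv2) and the standard library are available. Lean on these libraries where they do the work, as an engineer would, in place of code of your own. Each camera call takes 0.05 s, during which the arm holds its last target.

## Working session

There is one attempt and no reset: what is moved stays moved. The work goes in short steps, Python scripts to look and compute and a shell command to move; the robot and the scene stay as the last step left them, time stands still between calls to the robot, and variables do not carry over. Pictures are saved under pics/ and viewed, and the job is handed in when it is done.

```bash
ls; mkdir -p pics; python3 - <<'E'
from bench import ctrl
import cv2,numpy as np
s=ctrl.get_state()
for k,v in s.items(): print(k,np.round(v,4))
for n in ("scene","top","wrist"):
    im=ctrl.get_image(n); cv2.imwrite(f"pics/{n}0.png",im[...,::-1])
    m=ctrl.camera_model(n); print(n,{k:np.round(v,4).tolist() if not isinstance(v,str) else v for k,v in m.items()})
E
```

```text
pics
time 0.0
joint_positions [-1.1249  0.3218 -0.0701  1.4517  0.0226  1.3708 -0.0569]
qd [ 0.0019 -0.001  -0.0017 -0.0001 -0.0002  0.0004  0.0002]
joint_torque [ 1.10000e-03 -4.91306e+01 -4.03300e-01 -3.12518e+01 -6.40000e-02
  4.38000e-02  2.00000e-04]
position [0.2719 0.5898 0.2215]
tool_rot [-0.8867  1.3846  0.8848]
ft_force [ 0.5708 -0.5713  0.201 ]
torque [-0.0317  0.0007 -0.0027]
grip_width 0.9978
scene {'K': [[360.7115, 0.0, 255.9722], [0.0, 360.7115, 193.7322], [0.0, 0.0, 1.0]], 'rvec': [0.9763, 2.7097, -0.7414], 'tvec': [0.4671, -0.2881, 1.3348]}
top {'K': [[422.1304, 0.0, 252.8141], [0.0, 422.1304, 186.4549], [0.0, 0.0, 1.0]], 'rvec': [2.1448, -2.1522, 0.1277], 'tvec': [0.0035, 0.6041, 1.2871]}
wrist {'K': [[264.5639, 0.0, 257.4992], [0.0, 264.5639, 186.0496], [0.0, 0.0, 1.0]], 'T_tool_cam': [[-0.0004, -0.294, 0.9558, -0.1626], [0.0003, -0.9558, -0.294, 0.0809], [1.0, 0.0001, 0.0005, 0.0007], [0.0, 0.0, 0.0, 1.0]]}
```

View pics/scene0.png

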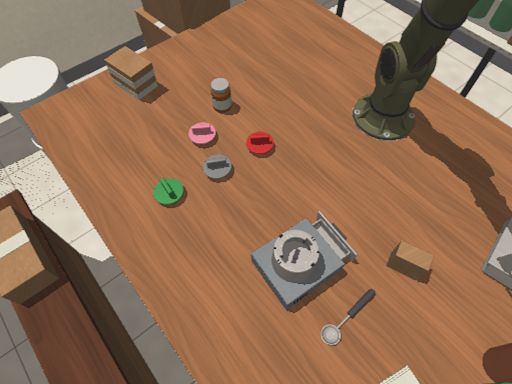

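View pics/top0.png

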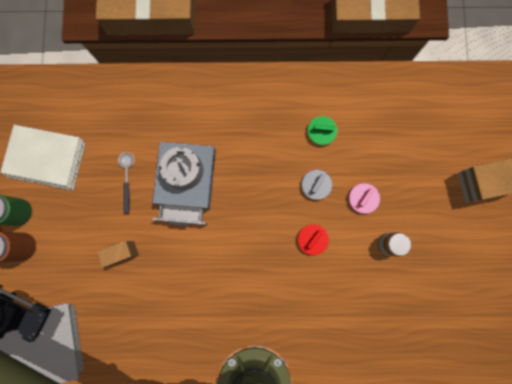

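View pics/wrist0.png

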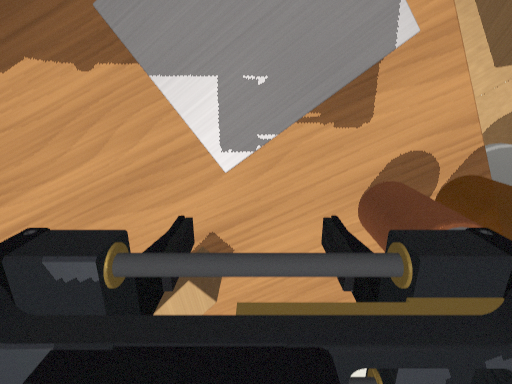

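The top view shows four lids: grey (317,184), green (322,131), pink (364,198) and red (313,240). Grey fits the description, because the task rules out the coloured ones. The grinder's mouth is at about (181,168), with the drawer open towards the robot at (181,216). The jar is at (395,243), the packet at (118,254) and the spoon at (126,185). Next I'll enlarge a crop to confirm the lid and measure.

```bash
python3 - <<'E'
import cv2,numpy as np
t=cv2.imread('pics/top0.png'); s=cv2.imread('pics/scene0.png')
a=cv2.resize(t[125:240,135:230],None,fx=5,fy=5,interpolation=cv2.INTER_CUBIC)
b=cv2.resize(t[160:210,290:345],None,fx=6,fy=6,interpolation=cv2.INTER_CUBIC)
c=cv2.resize(s[140:190,190:245],None,fx=5,fy=5,interpolation=cv2.INTER_CUBIC)
cv=np.zeros((600,800,3),np.uint8)
cv[:a.shape[0],:a.shape[1]]=a
b=b[:,:325];c=c[:,:325]
cv[:300,475:475+b.shape[1]]=b[:, :325]
cv[310:310+c.shape[0],475:475+c.shape[1]]=c
cv2.imwrite('pics/crop0.png',cv)
E
cat > h.py <<'E'
import numpy as np,cv2
from scipy.spatial.transform import Rotation as R
from bench import ctrl
def ray(n,uv,st=None):
    m=ctrl.camera_model(n);K=np.array(m['K'])
    d=np.linalg.inv(K)@np.array([uv[0],uv[1],1.])
    if n=='wrist':
        st=st or ctrl.get_state()
        T=np.array(m['T_tool_cam']);Rt=R.from_rotvec(st['tool_rot']).as_matrix()
        return np.array(st['position'])+Rt@T[:3,3],Rt@T[:3,:3]@d
    Rc=R.from_rotvec(m['rvec']).as_matrix();return -Rc.T@np.array(m['tvec']),Rc.T@d
def plane(n,uv,z,st=None):
    o,d=ray(n,uv,st);return o+d*(z-o[2])/d[2]
def proj(n,P,st=None):
    m=ctrl.camera_model(n);K=np.array(m['K'])
    if n=='wrist':
        st=st or ctrl.get_state()
        T=np.array(m['T_tool_cam']);Rt=R.from_rotvec(st['tool_rot']).as_matrix()
        p=T[:3,:3].T@(Rt.T@(np.array(P)-st['position'])-T[:3,3])
    else: p=R.from_rotvec(m['rvec']).as_matrix()@np.array(P)+m['tvec']
    q=K@p;return q[:2]/q[2]
E
```

```text
(no output)
```

View pics/crop0.png

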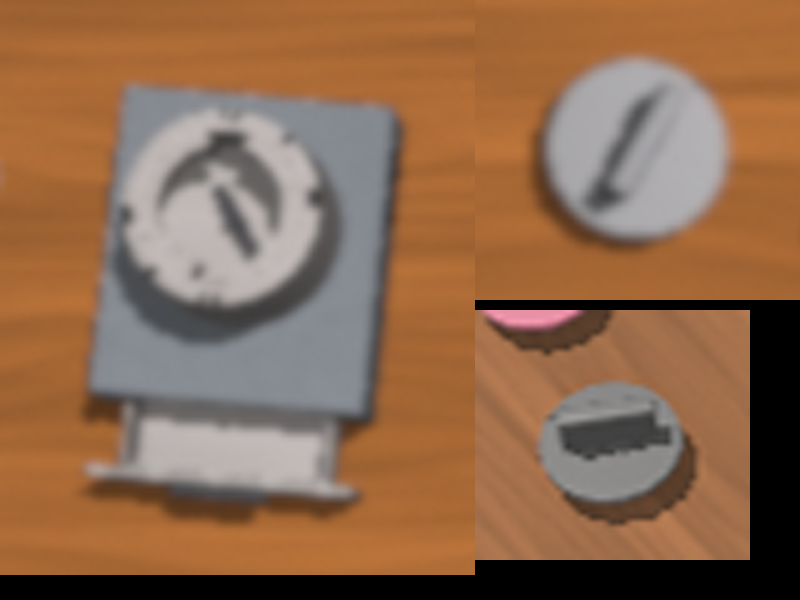

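```bash
python3 - <<'E'
from h import *
c=lambda x,y:(x/5+135-.4,y/5+125-.4)
P=[plane('top',c(*p),.07) for p in [(127,87),(400,105),(368,410),(90,388)]]
for p in P: print('body',p.round(4))
ax=np.array(P[0])+P[1]-P[2]-P[3]; yaw=np.arctan2(ax[1],ax[0]); 
ay=P[0]-P[1]+P[3]-P[2]; yaw2=np.arctan2(ay[1],ay[0])-np.pi/2
print('yaw',yaw,yaw2, 'ctr',np.mean(P,0))
im=cv2.imread('pics/top0.png').astype(int)
b,g,r=[im[...,i] for i in range(3)]
def blob(mask,roi):
    m=np.zeros(mask.shape,np.uint8);x0,y0,x1,y1=roi;m[y0:y1,x0:x1]=mask[y0:y1,x0:x1]
    cs,_=cv2.findContours(m,cv2.RETR_EXTERNAL,cv2.CHAIN_APPROX_NONE)
    return max(cs,key=cv2.contourArea)
lid=blob((r-b<25)&(r>120),(290,160,345,210)); e=cv2.fitEllipse(lid);print('lid',e)
p=plane('top',e[0],.026);print(p, [ (plane('top',(e[0][0]+e[1][0]/2,e[0][1]),.026)-p).round(4)])
rim=blob((abs(r-b)<22)&(r>165),(150,140,205,190)); e=cv2.fitEllipse(cv2.convexHull(rim));print('rim',e)
m=plane('top',e[0],.147);print(m, np.linalg.norm(plane('top',(e[0][0]+e[1][0]/2,e[0][1]),.147)-m))
# bar ends from crop (475 off, 6x, origin 290,160)
d=lambda x,y:((x-475)/6+290-.4,y/6+160-.4)
for z,q in ((.06,[(678,88),(622,195)]),):
    A=[plane('top',d(*u),z) for u in q];print('bar light',A,np.arctan2(*(A[0]-A[1])[1::-1]))
for q in [c(90,468),c(355,492)]: print('drawer top',plane('top',q,.063).round(4))
for n,uv,z in (('jar',(399,244),.11),('packet',(120,250),.09),('spoon',(127,185),.01)): print(n,plane('top',uv,z).round(3))
E
```

```text
body [0.7413 0.2904 0.07  ]
body [0.7289 0.1197 0.07  ]
body [0.5386 0.1375 0.07  ]
body [0.5528 0.3082 0.07  ]
yaw -0.0938669199164135 -0.07756043103037369 ctr [0.64038826 0.21394716 0.07      ]
lid ((316.2010803222656, 184.47286987304688), (28.224077224731445, 28.84587287902832), 137.03036499023438)
[ 0.61138358 -0.19945631  0.026     ] [array([-0.0002, -0.0447,  0.    ])]
rim ((178.8586883544922, 165.5666961669922), (37.61213684082031, 38.200965881347656), 67.13726043701172)
[0.65224382 0.21528744 0.147     ] 0.05482995160596802
bar light [array([ 0.63860334, -0.21778728,  0.06      ]), array([ 0.58308247, -0.18771454,  0.06      ])] -0.49640791734102374
drawer top [0.5042 0.3086 0.063 ]
drawer top [0.489  0.1457 0.063 ]
jar [ 0.424 -0.424  0.11 ]
packet [0.409 0.396 0.09 ]
spoon [0.614 0.408 0.01 ]
```

```bash
cat >> h.py <<'E'
def rel(target, yawz=None, st=None):
    """travel in tool axes to reach TCP target; twist so that tool z heading = yawz (mod pi)"""
    st=st or ctrl.get_state();Rt=R.from_rotvec(st['tool_rot']).as_matrix()
    tr=Rt.T@(np.array(target)-st['position']); tw=None
    cur=np.arctan2(Rt[1,2],Rt[0,2])
    if yawz is not None:
        tw=-( (yawz-cur+np.pi/2)%np.pi-np.pi/2)  # tool x down
    print('pos',np.round(st['position'],4),'zhead',cur.round(3),'travel',tr.round(4),'twist',tw,'q7',np.round(st['joint_positions'],3),'F',np.round(st['ft_force'],1),'t',st['time'],'g',round(st['grip_width'],3))
    return Rt
E
python3 - <<'E'
from h import *
Rt=rel([.455,.231,.12],np.pi/2-.085);print(Rt.round(3))
E
```

```text
pos [0.2719 0.5899 0.2217] zhead 1.139 travel [ 0.1021 -0.3165 -0.2492] twist -0.3467453549797521 q7 [-1.125  0.322 -0.07   1.451  0.023  1.371 -0.057] F [-0.5 -0.   0.4] t 0.15 g 1.002
[[-0.001 -0.908  0.418]
 [-0.001  0.418  0.908]
 [-1.    -0.    -0.002]]
```

```bash
python3 -m pendant '[{"travel":[0,-0.04,-0.03],"twist":-0.04},{"travel":[0,-0.08,-0.06],"twist":-0.09},{"travel":[0,-0.12,-0.095],"twist":-0.13},{"travel":[0,-0.16,-0.125],"twist":-0.17},{"travel":[0,-0.2,-0.157],"twist":-0.22},{"travel":[0,-0.24,-0.19],"twist":-0.26},{"travel":[0,-0.28,-0.22],"twist":-0.31},{"travel":[0,-0.316,-0.249],"twist":-0.347},{"travel":[0.04,-0.316,-0.249],"twist":-0.347},{"travel":[0.08,-0.316,-0.249],"twist":-0.347}]' -1 30
python3 - <<'E'
from h import *
Rt=rel([.455,.231,.038],np.pi/2-.085)
E
```

```text
time: 1.4
position: [0.4552, 0.2309, 0.1415]
tool_rot: [-1.146, 1.249, 1.145]
ft_force: [0.4, 1.6, -0.7]
grip_width: 0.023
pos [0.4552 0.2309 0.1415] zhead 1.484 travel [1.035e-01 3.000e-04 1.000e-04] twist -0.0016112293001775413 q7 [-0.689  0.08   0.175  1.904 -0.015  1.158  0.976] F [ 0.4  1.6 -0.7] t 1.4 g 0.023
```

```bash
python3 -m pendant '[{"travel":[0.03,0,0],"twist":0},{"travel":[0.07,0,0],"twist":0},{"travel":[0.103,0,0],"twist":0},{"travel":[0.103,0,0],"twist":0},{"travel":[0.103,-0.015,0],"twist":0},{"travel":[0.103,-0.03,0],"twist":0},{"travel":[0.103,-0.04,0],"twist":0},{"travel":[0.103,-0.05,0],"twist":0}]'
python3 - <<'E'
from h import *
rel([.528,.2248,.038],np.pi/2-.085)
im=ctrl.get_image('scene');cv2.imwrite('pics/s1.png',cv2.resize(im[190:320,220:420,::-1],None,fx=4,fy=4,interpolation=cv2.INTER_CUBIC))
E
```

```text
time: 2.4
position: [0.5062, 0.2266, 0.0391]
tool_rot: [-1.145, 1.248, 1.144]
ft_force: [-0.5, 0.2, 0.2]
grip_width: 0.008
pos [0.5062 0.2266 0.0391] zhead 1.484 travel [ 0.0011 -0.0219  0.0001] twist -0.001875401664904075 q7 [-0.638  0.284  0.192  1.896 -0.065  0.966  1.067] F [-0.5  0.2  0.2] t 2.4 g 0.008
```

View pics/s1.png

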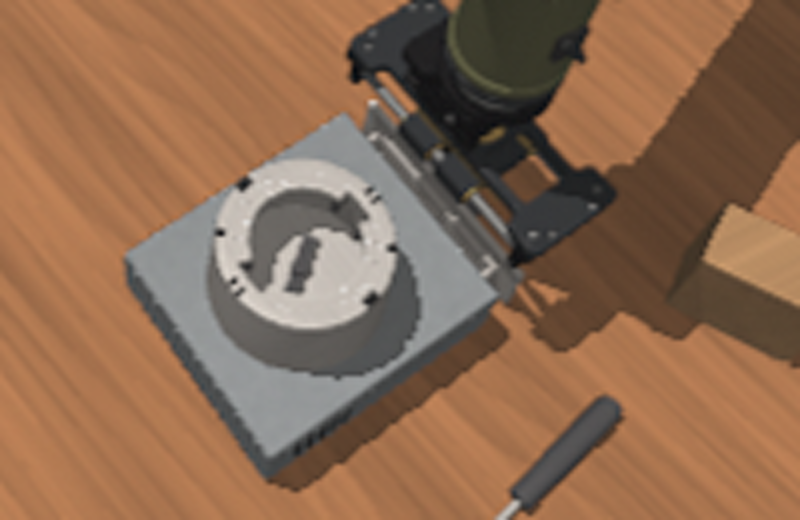

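The drawer is moving in and is still 10–15 mm open, with the gripper centred behind it. I'll push on until it meets the stop.

```bash
python3 -m pendant '[{"travel":[0,-0.006,0],"twist":0},{"travel":[0,-0.012,0],"twist":0},{"travel":[0,-0.017,0],"twist":0},{"travel":[0,-0.02,0],"twist":0},{"travel":[0,-0.022,0],"twist":0},{"travel":[0,-0.022,0],"twist":0}]'; python3 -m pendant '[{"travel":[0,-0.001,0],"twist":0},{"travel":[0,-0.002,0],"twist":0},{"travel":[0,-0.003,0],"twist":0},{"travel":[0,-0.003,0],"twist":0}]'
```

```text
time: 3.2
position: [0.5263, 0.2245, 0.0388]
tool_rot: [-1.144, 1.253, 1.147]
ft_force: [-9.4, 0.6, 6.7]
grip_width: 0.006
time: 3.7
position: [0.5262, 0.2245, 0.0387]
tool_rot: [-1.142, 1.258, 1.152]
ft_force: [-10.8, -0.3, 9.6]
grip_width: 0.003
```

```bash
python3 -m pendant '[{"travel":[0,-0.003,0],"twist":0},{"travel":[0,-0.005,0],"twist":0},{"travel":[0,-0.006,0],"twist":0},{"travel":[0,-0.006,0],"twist":0}]'; python3 -m pendant '[{"travel":[0,0.02,0],"twist":0},{"travel":[0,0.06,0],"twist":0},{"travel":[0,0.06,0],"twist":0},{"travel":[-0.06,0.06,0],"twist":0},{"travel":[-0.12,0.06,0],"twist":0},{"travel":[-0.18,0.06,0],"twist":0}]' 1
python3 - <<'E'
from h import *
rel([.53,.0,.25],np.pi/2-.49)
im=ctrl.get_image('scene');cv2.imwrite('pics/s2.png',cv2.resize(im[190:320,220:420,::-1],None,fx=4,fy=4,interpolation=cv2.INTER_CUBIC))
im=ctrl.get_image('top');cv2.imwrite('pics/t2.png',cv2.resize(im[125:240,135:230,::-1],None,fx=5,fy=5,interpolation=cv2.INTER_CUBIC))
E
```

```text
time: 4.2
position: [0.5261, 0.2245, 0.0386]
tool_rot: [-1.138, 1.268, 1.161]
ft_force: [-18.4, -2.3, 14.9]
grip_width: 0.005
time: 4.95
position: [0.4722, 0.2297, 0.2224]
tool_rot: [-1.138, 1.265, 1.158]
ft_force: [0.4, 0.8, 0.0]
grip_width: 0.606
pos [0.4722 0.2297 0.2224] zhead 1.485 travel [-0.0283 -0.0768 -0.224 ] twist 0.4039213382662006 q7 [-0.679  0.068  0.191  1.751 -0.021  1.343  1.001] F [0.4 0.8 0. ] t 4.95 g 0.606
```

View pics/s2.png

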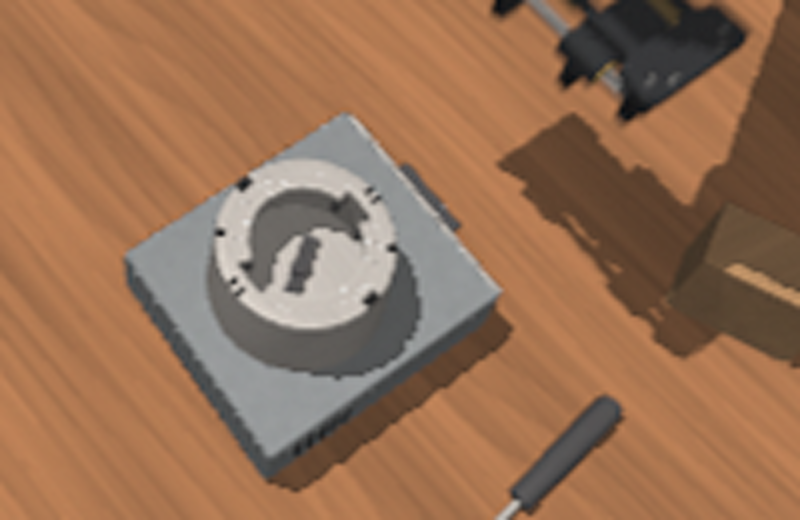

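View pics/t2.png

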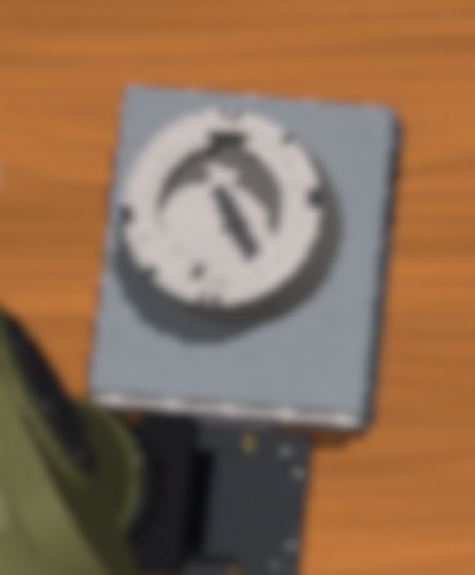

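The drawer front is now flush with the body in both views: only the decorative lip sticks out, at (430,195) in the scene crop, and it pushed back 18 N against the stop. Next I'll move over the grey lid.

```bash
python3 - <<'E'
from h import *
Rt=rel([.609,-.200,.20],1.075);print(Rt[:,0])
E
```

```text
pos [0.4761 0.2317 0.2281] zhead 1.484 travel [ 0.0248 -0.1699 -0.4187] twist 0.4094810538877731 q7 [-0.679  0.064  0.191  1.744 -0.021  1.341  1.001] F [ 0.1  0.2 -0.4] t 5.05 g 0.696
[-0.00889013  0.00479144 -0.999949  ]
```

```bash
python3 -m pendant '[{"travel":[0,-0.02,-0.045],"twist":0.04},{"travel":[0,-0.04,-0.09],"twist":0.09},{"travel":[0,-0.06,-0.14],"twist":0.13},{"travel":[0,-0.08,-0.19],"twist":0.18},{"travel":[0,-0.1,-0.24],"twist":0.22},{"travel":[0,-0.12,-0.29],"twist":0.27},{"travel":[0,-0.14,-0.34],"twist":0.32},{"travel":[0,-0.16,-0.385],"twist":0.37},{"travel":[0.01,-0.17,-0.419],"twist":0.41},{"travel":[0.025,-0.17,-0.419],"twist":0.41}]' 1
python3 - <<'E'
from h import *
Rt=rel([.609,-.200,.05],1.075);print(Rt[:,0])
st=ctrl.get_state()
im=ctrl.get_image('wrist');cv2.imwrite('pics/w3.png',im[...,::-1])
print('lidgrip px',proj('wrist',[.611,-.1995,.06],st))
E
```

```text
time: 6.3
position: [0.6093, -0.2063, 0.1995]
tool_rot: [-0.829, 1.413, 0.835]
ft_force: [0.9, 0.0, -0.3]
grip_width: 1.001
pos [ 0.6093 -0.2063  0.1995] zhead 1.068 travel [0.1495 0.0023 0.0059] twist -0.0072669267009795036 q7 [-0.157  0.354  0.566  1.513 -0.189  1.337  1.494] F [ 0.9  0.  -0.3] t 6.3 g 1.001
[-7.54943177e-03  6.96486220e-05 -9.99971500e-01]
lidgrip px [262.94358147 175.66421619]
```

View pics/w3.png

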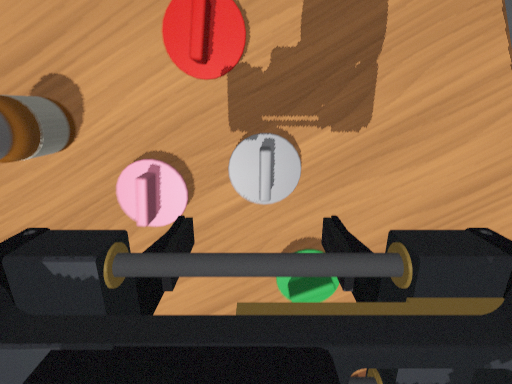

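```bash
python3 - <<'E'
from h import *
im=cv2.imread('pics/w3.png')
cv2.imwrite('pics/w3c.png',cv2.resize(im[125:215,220:310],None,fx=6,fy=6,interpolation=cv2.INTER_CUBIC))
i=im.astype(int);m=np.zeros(im.shape[:2],np.uint8)
m[125:215,220:310]=((abs(i[...,2]-i[...,0])<25)&(i[...,2]>110))[125:215,220:310]
cs,_=cv2.findContours(m,cv2.RETR_EXTERNAL,cv2.CHAIN_APPROX_NONE);c=max(cs,key=cv2.contourArea)
e=cv2.fitEllipse(c);print(e,plane('wrist',e[0],.026).round(4))
E
```

```text
((264.5494079589844, 168.24290466308594), (69.01922607421875, 71.88133239746094), 72.5538330078125) [ 0.6088 -0.1922  0.026 ]
```

View pics/w3c.png

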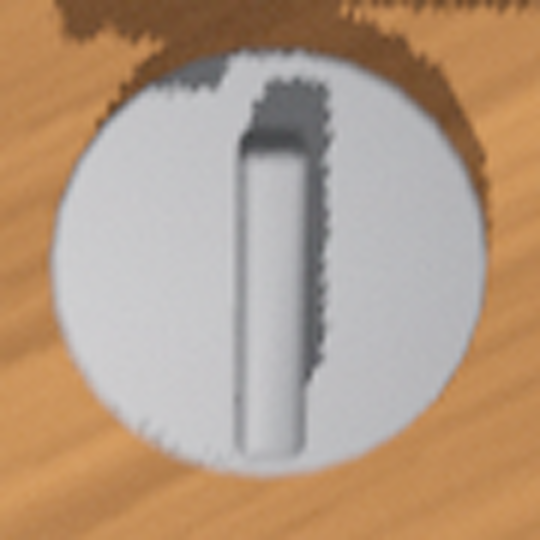

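```bash
python3 - <<'E'
from h import *
for u in [(274.5,145),(270,450)]:
    print(plane('wrist',(u[0]/6+220-.4,u[1]/6+125-.4),.06).round(4))
i0=cv2.imread('pics/scene0.png');i=i0.astype(int);m=np.zeros(i.shape[:2],np.uint8)
x0,y0,x1,y1=200,150,236,184
m[y0:y1,x0:x1]=((abs(i[...,2]-i[...,0])<25))[y0:y1,x0:x1]
cs,_=cv2.findContours(m,cv2.RETR_EXTERNAL,cv2.CHAIN_APPROX_NONE);c=max(cs,key=cv2.contourArea)
e=cv2.fitEllipse(c);print(e,plane('scene',e[0],.026).round(4))
# cross-check of the wrist with known finger tip / other lids from both cams
i=cv2.imread('pics/top0.png');h=cv2.cvtColor(i,cv2.COLOR_BGR2HSV);w=cv2.cvtColor(cv2.imread('pics/w3.png'),cv2.COLOR_BGR2HSV)
for n,lo,hi in (('pink',(160,70,120),(178,180,255)),):
  for cam,im in (('top',h),('wrist',w)):
    c=max(cv2.findContours(cv2.inRange(im,lo,hi),cv2.RETR_EXTERNAL,cv2.CHAIN_APPROX_NONE)[0],key=cv2.contourArea);e=cv2.fitEllipse(cv2.convexHull(c));print(n,cam,e,plane(cam,e[0],.026).round(4))
E
```

```text
[ 0.5823 -0.1778  0.06  ]
[ 0.6357 -0.2074  0.06  ]
((216.8907470703125, 166.40228271484375), (23.15513038635254, 27.73039436340332), 79.06855010986328) [ 0.6133 -0.1934  0.026 ]
pink top ((363.9207458496094, 198.1398162841797), (30.001453399658203, 31.23699188232422), 102.11377716064453) [ 0.5673 -0.3487  0.026 ]
pink wrist ((151.662109375, 192.6268310546875), (66.26016235351562, 73.10498809814453), 123.35028076171875) [ 0.5663 -0.3395  0.026 ]
```

```bash
python3 - <<'E'
from h import *
st=ctrl.get_state()
im=ctrl.get_image('wrist')[...,::-1].copy();cv2.imwrite('pics/w4.png',im)
print(st['position'],np.round(st['qd'],3))
i=im.astype(int);m=np.zeros(im.shape[:2],np.uint8)
m[120:225,210:320]=((abs(i[...,2]-i[...,0])<25)&(i[...,2]>110))[120:225,210:320]
c=max(cv2.findContours(m,cv2.RETR_EXTERNAL,cv2.CHAIN_APPROX_NONE)[0],key=cv2.contourArea)
e=cv2.fitEllipse(c);p=plane('wrist',e[0],.026,st);print(e,p.round(4))
cv2.imwrite('pics/w4c.png',cv2.resize(im[125:215,220:310],None,fx=6,fy=6,interpolation=cv2.INTER_CUBIC))
rel([p[0],p[1],.034],1.075)
E
```

```text
[ 0.6082577  -0.20268693  0.19670429] [-0.036 -0.018 -0.044  0.017 -0.008  0.054 -0.009]
((262.2425231933594, 171.68959045410156), (69.3065185546875, 72.55133819580078), 77.5415267944336) [ 0.6114 -0.197   0.026 ]
pos [ 0.6084 -0.2004  0.1973] zhead 1.074 travel [ 0.1633 -0.0032  0.0047] twist -0.0012014463226954764 q7 [-0.16   0.353  0.561  1.518 -0.19   1.339  1.493] F [-0.3  0.4  0.5] t 6.4 g 1.002
```

View pics/w4c.png

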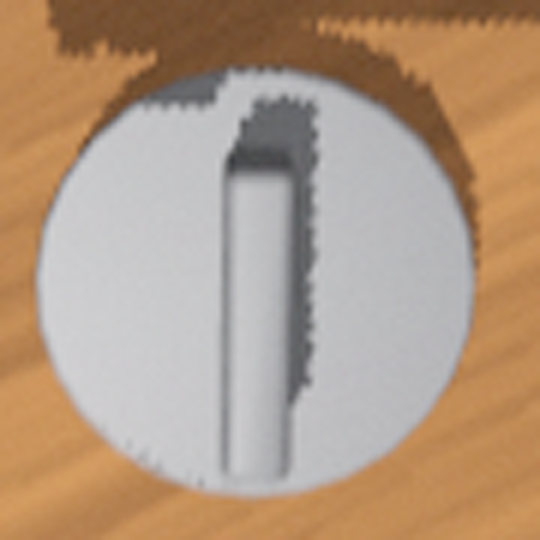

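```bash
python3 - <<'E'
from h import *
rel([.611,-.198,.033],1.075)
E
python3 -m pendant '[{"travel":[0.04,-0.003,0.002],"twist":0},{"travel":[0.09,-0.003,0.003],"twist":0},{"travel":[0.13,-0.003,0.003],"twist":0},{"travel":[0.155,-0.003,0.003],"twist":0},{"travel":[0.163,-0.003,0.003],"twist":0},{"travel":[0.163,-0.003,0.003],"twist":0}]' 1
python3 - <<'E'
from h import *
rel([.611,-.198,.033],1.075)
E
```

```text
pos [ 0.6084 -0.2004  0.1973] zhead 1.074 travel [ 0.1643 -0.0033  0.0036] twist -0.0012014463226954764 q7 [-0.16   0.353  0.561  1.518 -0.19   1.339  1.493] F [-0.3  0.4  0.5] t 6.4 g 1.002
time: 7.15
position: [0.6111, -0.1975, 0.0347]
tool_rot: [-0.829, 1.411, 0.846]
ft_force: [-1.1, -0.0, 0.6]
grip_width: 1.0
pos [ 0.6111 -0.1975  0.0347] zhead 1.075 travel [ 0.0017 -0.0002 -0.0005] twist 0.00034510773231088976 q7 [-0.127  0.501  0.514  1.672 -0.276  1.055  1.55 ] F [-1.1 -0.   0.6] t 7.15 g 1.0
```

```bash
python3 -m pendant '[{"travel":[0.002,0,0],"twist":0},{"travel":[0.002,0,0],"twist":0},{"travel":[0.002,0,0],"twist":0},{"travel":[0.002,0,0],"twist":0},{"travel":[0.002,0,0],"twist":0},{"travel":[0.002,0,0],"twist":0},{"travel":[0.002,0,0],"twist":0},{"travel":[0.002,0,0],"twist":0}]' -1 40
python3 -m pendant '[{"travel":[-0.02,0,0],"twist":0},{"travel":[-0.06,0,0],"twist":0},{"travel":[-0.12,0,0],"twist":0},{"travel":[-0.18,0,0],"twist":0},{"travel":[-0.22,0,0],"twist":0},{"travel":[-0.22,0,0],"twist":0},{"travel":[-0.22,0,0],"twist":0}]'
python3 - <<'E'
from h import *
st=ctrl.get_state()
im=ctrl.get_image('wrist')[...,::-1].copy();cv2.imwrite('pics/w5.png',im)
Rt=rel([.652,.214,.25],np.pi/2-.085);print(Rt.round(3))
E
```

```text
time: 8.15
position: [0.611, -0.1976, 0.0327]
tool_rot: [-0.829, 1.411, 0.846]
ft_force: [-0.4, -2.3, 1.3]
grip_width: 0.173
time: 9.02
position: [0.613, -0.1984, 0.2521]
tool_rot: [-0.829, 1.412, 0.847]
ft_force: [-0.1, 0.1, -1.9]
grip_width: 0.158
pos [ 0.6126 -0.1982  0.2512] zhead 1.075 travel [0.003  0.1613 0.3814] twist -0.41045102351913076 q7 [-0.165  0.337  0.571  1.429 -0.181  1.444  1.481] F [ 0.  -0.1 -2.3] t 9.075 g 0.155
[[-0.014 -0.88   0.475]
 [ 0.006  0.475  0.88 ]
 [-1.     0.015 -0.002]]
```

View pics/w5.png

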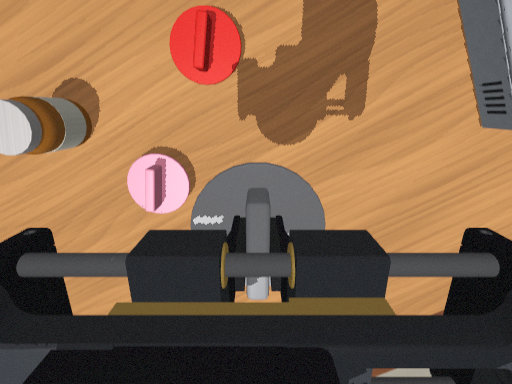

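```bash
python3 - <<'E'
from h import *
m=ctrl.camera_model('wrist');K=np.array(m['K']);T=np.array(m['T_tool_cam'])
def tp(uv,x):
    d=T[:3,:3]@np.linalg.inv(K)@np.array([*uv,1.]);return T[:3,3]+d*(x-T[0,3])/d[0]
for uv in [(258,162),(191,222),(326,222)]: print(tp(uv,.0067).round(4))
print('bar near end',tp((258,188),-.0273).round(4), tp((258,296),-.0273).round(4))
E
```

```text
[0.0067 0.0453 0.0011]
[ 0.0067  0.0026 -0.0457]
[0.0067 0.0026 0.0486]
bar near end [-0.0273  0.0382  0.001 ] [-0.0273 -0.0312  0.0011]
```

```bash
python3 -m pendant '[{"travel":[0,0.01,0.025],"twist":-0.03},{"travel":[0,0.03,0.07],"twist":-0.08},{"travel":[0,0.05,0.12],"twist":-0.13},{"travel":[0,0.07,0.165],"twist":-0.18},{"travel":[0,0.09,0.21],"twist":-0.23},{"travel":[0,0.11,0.26],"twist":-0.28},{"travel":[0,0.13,0.31],"twist":-0.33},{"travel":[0,0.15,0.355],"twist":-0.38},{"travel":[0,0.159,0.377],"twist":-0.405},{"travel":[0,0.161,0.381],"twist":-0.41}]'
python3 -m pendant '[{"travel":[0,0,0],"twist":0},{"travel":[0,0,0],"twist":0},{"travel":[0,0,0],"twist":0}]'
python3 - <<'E'
from h import *
st=ctrl.get_state()
im=ctrl.get_image('wrist')[...,::-1].copy();cv2.imwrite('pics/w6.png',im)
im=ctrl.get_image('scene')[...,::-1].copy();cv2.imwrite('pics/s6.png',cv2.resize(im[150:300,220:400],None,fx=4,fy=4,interpolation=cv2.INTER_CUBIC))
Rt=rel([.652,.214,.25],np.pi/2-.085,st);print(Rt.round(3))
E
```

```text
time: 10.32
position: [0.651, 0.2159, 0.2515]
tool_rot: [-1.137, 1.256, 1.163]
ft_force: [0.0, -0.3, -2.5]
grip_width: 0.161
time: 10.7
position: [0.6514, 0.2141, 0.2518]
tool_rot: [-1.136, 1.257, 1.161]
ft_force: [1.0, -0.0, -2.1]
grip_width: 0.156
pos [0.6514 0.2141 0.2518] zhead 1.487 travel [ 0.0018 -0.0007 -0.    ] twist 0.0007259681780573679 q7 [-0.586  0.406  0.33   1.303 -0.139  1.468  1.222] F [ 1.  -0.  -2.1] t 10.7 g 0.156
[[-0.017 -0.996  0.084]
 [ 0.005  0.084  0.996]
 [-1.     0.017  0.003]]
```

View pics/w6.png

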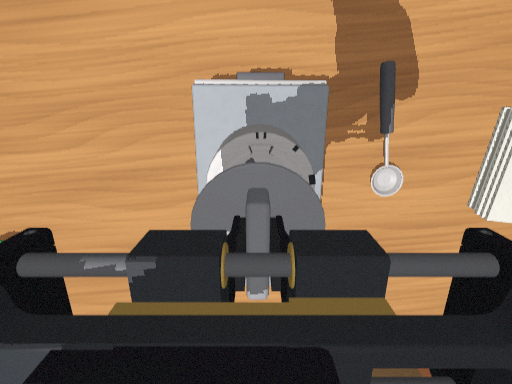

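View pics/s6.png

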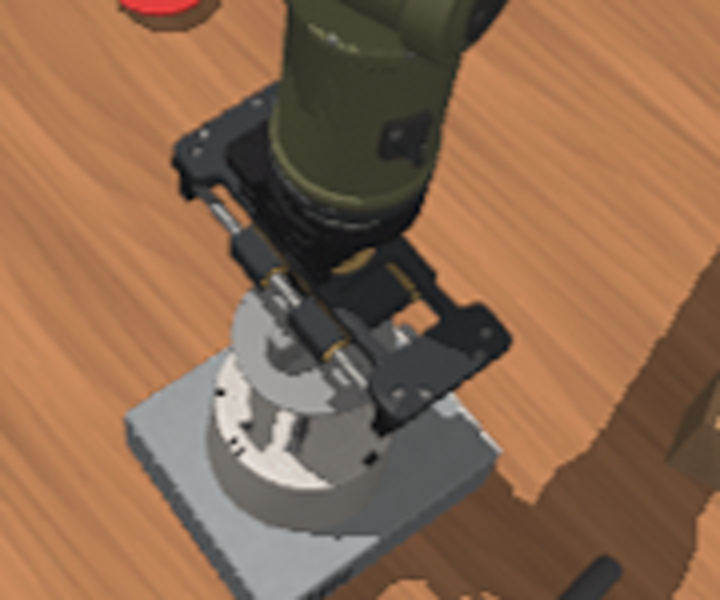

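```bash
python3 - <<'E'
from h import *
import json
st={'position':np.array([0.6514,0.2141,0.2518]),'tool_rot':np.array([-1.136,1.257,1.161])}
im=cv2.imread('pics/w6.png')
cv2.imwrite('pics/w6c.png',cv2.resize(im[70:220,180:340],None,fx=4,fy=4,interpolation=cv2.INTER_CUBIC))
E
```

```text
(no output)
```

View pics/w6c.png

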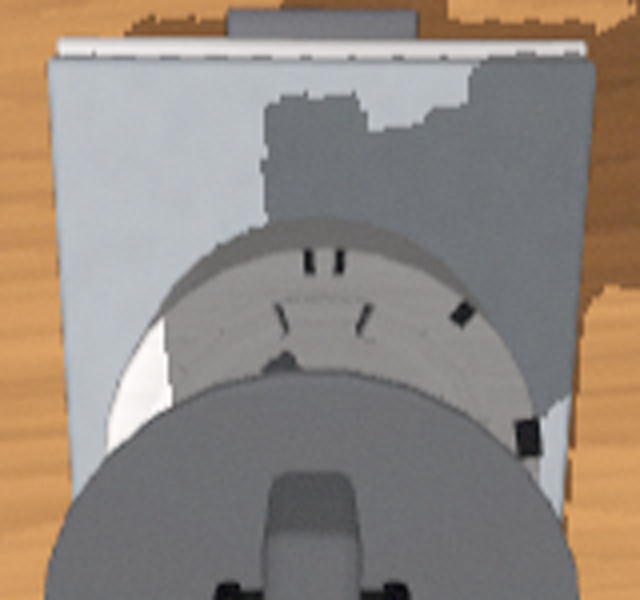

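```bash
python3 - <<'E'
from h import *
from scipy.optimize import least_squares
st={'position':np.array([0.6514,0.2141,0.2518]),'tool_rot':np.array([-1.136,1.257,1.161])}
c=lambda u:plane('wrist',(u[0]/4+180-.4,u[1]/4+70-.4),u[2] if len(u)>2 else .147,st)
arc=np.array([c(u) for u in [(107,430),(165,315),(324,246),(410,265),(472,303),(530,395)]])
f=least_squares(lambda p:np.hypot(arc[:,0]-p[0],arc[:,1]-p[1])-.062,[.65,.21]);print('arc',f.x,f.fun.round(4))
rb=[c((323.5,262,.148)),c((463,314,.148)),c((528,438,.148))]
# ribs at headings pi+yaw - (0,.70,1.40), radius .0545 (cw from above)
def g(p):
    o=[]
    for P,a in zip(rb,(0,.698,1.396)):
        th=np.pi+p[2]-a;o+=[P[0]-p[0]-.0545*np.cos(th),P[1]-p[1]-.0545*np.sin(th)]
    return o
f=least_squares(g,[.65,.21,-.085]);print('ribs',f.x,np.round(f.fun,4))
E=[c((50,60,.07)),c((594,63,.07))];print('edge',E,np.arctan2(E[0][1]-E[1][1],E[0][0]-E[1][0])+np.pi/2, 'mid',np.mean(E,0))
D=[c((60,42,.063)),c((586,42,.063))];print('drawer front mid',np.mean(D,0))
E
```

```text
arc [0.65822813 0.2181678 ] [-0.0026 -0.0002  0.0017  0.0007 -0.0002 -0.003 ]
ribs [ 0.65290813  0.21791437 -0.08923479] [-0.0001 -0.0002  0.      0.0002  0.0001  0.    ]
edge [array([0.53801708, 0.14471255, 0.07      ]), array([0.55278771, 0.31066072, 0.07      ])] -0.08877353418949951 mid [0.54540239 0.22768663 0.07      ]
drawer front mid [0.53918543 0.22856312 0.063     ]
```

```bash
python3 - <<'E'
from h import *
from scipy.optimize import least_squares
def fit(cam,pts,sc,ox,oy):
    rb=[plane(cam,(u[0]/sc+ox-.4,u[1]/sc+oy-.4),.148) for u in pts]
    A=[0,.698,1.396,np.pi,np.pi+.698,np.pi+1.396]
    g=lambda p:np.ravel([[P[0]-p[0]-.0545*np.cos(np.pi+p[2]-a),P[1]-p[1]-.0545*np.sin(np.pi+p[2]-a)] for P,a in zip(rb,A)])
    f=least_squares(g,[.65,.21,-.085]);print(cam,f.x.round(4),np.round(f.fun,4))
fit('scene',[(374,195),(392,248),(371,298),(237,288),(220,232),(243,184)],4,220,190)
fit('top',[(211,300),(148,272),(127,213),(231,115),(289,137),(315,198)],5,135,125)
E
```

```text
scene [ 0.6513  0.219  -0.0866] [-0.0004  0.0005  0.0004  0.0001 -0.0003 -0.0004  0.0003  0.0006 -0.0002
 -0.0005  0.0003 -0.0003]
top [ 0.6516  0.2157 -0.0935] [-0.0011 -0.0008 -0.0006  0.0024  0.0003 -0.     -0.0005 -0.0001  0.0022
 -0.0006 -0.0002 -0.0008]
```

```bash
python3 - <<'E'
from h import *
rel([.652,.2172,.185],np.pi/2-.089)
E
python3 -m pendant '[{"travel":[0.03,0.0,0.003],"twist":0.005},{"travel":[0.055,-0.001,0.003],"twist":0.005},{"travel":[0.067,-0.001,0.003],"twist":0.005},{"travel":[0.067,-0.001,0.003],"twist":0.005},{"travel":[0.067,-0.001,0.003],"twist":0.005}]'
python3 - <<'E'
from h import *
st=ctrl.get_state()
im=ctrl.get_image('scene')[...,::-1].copy();cv2.imwrite('pics/s7.png',cv2.resize(im[190:320,240:370],None,fx=5,fy=4.5,interpolation=cv2.INTER_CUBIC))
Rt=rel([.652,.2172,.160],np.pi/2-.089,st);print(Rt[:,0])
E
```

```text
pos [0.6512 0.2148 0.2518] zhead 1.487 travel [ 0.0668 -0.0017  0.0022] twist 0.005618078641589586 q7 [-0.586  0.407  0.33   1.302 -0.139  1.468  1.222] F [ 0.8 -0.3 -2.1] t 10.8 g 0.16
time: 11.42
position: [0.6521, 0.2181, 0.1862]
tool_rot: [-1.133, 1.257, 1.157]
ft_force: [0.3, -0.1, -1.6]
grip_width: 0.156
pos [0.6521 0.2181 0.1862] zhead 1.482 travel [ 0.0262 -0.0003 -0.001 ] twist 0.0005340130136393118 q7 [-0.589  0.435  0.322  1.394 -0.147  1.347  1.222] F [ 0.3 -0.1 -1.6] t 11.425 g 0.156
[-0.01462392  0.00587212 -0.99987582]
```

View pics/s7.png

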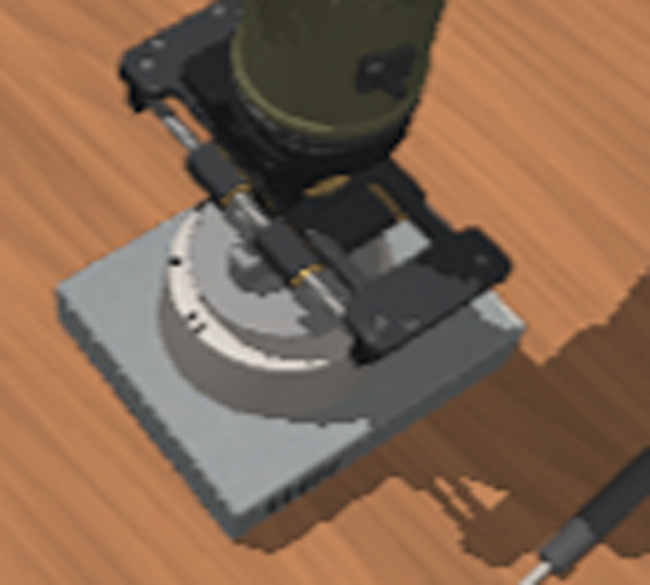

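The lid hovers about 6 mm above the rim, concentric with it. I'll lower it in small steps and watch the force.

```bash
python3 -m pendant '[{"travel":[0.004,0,-0.001],"twist":0},{"travel":[0.008,0,-0.001],"twist":0},{"travel":[0.012,0,-0.001],"twist":0},{"travel":[0.014,0,-0.001],"twist":0},{"travel":[0.014,0,-0.001],"twist":0}]'
python3 - <<'E'
from h import *
rel([.652,.2172,.160],np.pi/2-.089)
E
```

```text
time: 12.1
position: [0.6518, 0.2172, 0.172]
tool_rot: [-1.133, 1.257, 1.157]
ft_force: [0.0, -0.4, -2.0]
grip_width: 0.16
pos [0.6518 0.2172 0.172 ] zhead 1.482 travel [ 0.012  -0.0004 -0.0001] twist 0.0005958291936813964 q7 [-0.588  0.442  0.32   1.413 -0.15   1.321  1.225] F [ 0.  -0.4 -2. ] t 12.1 g 0.16
```

No contact, and the plug is 8 mm into the mouth. I'll continue down to seat it.

```bash
python3 -m pendant '[{"travel":[0.003,0,0],"twist":0},{"travel":[0.006,0,0],"twist":0},{"travel":[0.009,0,0],"twist":0},{"travel":[0.011,0,0],"twist":0},{"travel":[0.012,0,0],"twist":0},{"travel":[0.012,0,0],"twist":0}]'
python3 - <<'E'
from h import *
rel([.652,.2172,.160],np.pi/2-.089)
st=ctrl.get_state();print(st['torque'])
E
```

```text
time: 12.85
position: [0.6517, 0.2173, 0.1601]
tool_rot: [-1.133, 1.257, 1.157]
ft_force: [-0.3, 0.8, -2.2]
grip_width: 0.154
pos [0.6517 0.2173 0.1601] zhead 1.482 travel [ 0.0001 -0.0004 -0.0001] twist 0.0006813605095539188 q7 [-0.588  0.449  0.319  1.428 -0.152  1.3    1.227] F [-0.3  0.8 -2.2] t 12.85 g 0.154
[0.00666058 0.01392211 0.01766552]
```

```bash
python3 -m pendant '[{"travel":[0.001,0,0],"twist":0},{"travel":[0.002,0,0],"twist":0},{"travel":[0.002,0,0],"twist":0}]';  python3 -m pendant '[{"travel":[0.001,0,0],"twist":0},{"travel":[0.0015,0,0],"twist":0},{"travel":[0.0015,0,0],"twist":0}]'
python3 - <<'E'
from h import *
rel([.652,.2172,.160],np.pi/2-.089)
im=ctrl.get_image('scene')[...,::-1].copy();cv2.imwrite('pics/s8.png',cv2.resize(im[190:320,240:370],None,fx=5,fy=4.5,interpolation=cv2.INTER_CUBIC))
E
```

```text
time: 13.22
position: [0.6518, 0.2174, 0.1599]
tool_rot: [-1.133, 1.256, 1.157]
ft_force: [-3.4, -0.8, 5.9]
grip_width: 0.158
time: 13.6
position: [0.6518, 0.2175, 0.1598]
tool_rot: [-1.133, 1.255, 1.157]
ft_force: [-3.1, -1.0, 7.2]
grip_width: 0.158
pos [0.6518 0.2175 0.1598] zhead 1.483 travel [-0.0002 -0.0003 -0.0002] twist 0.000784444225139902 q7 [-0.588  0.448  0.319  1.43  -0.152  1.297  1.227] F [-3.1 -1.   7.2] t 13.6 g 0.158
```

View pics/s8.png

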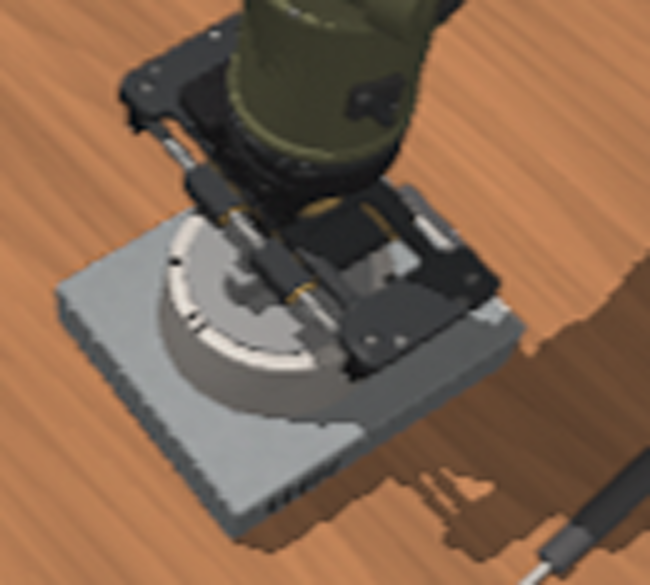

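The lid seated with flange contact at TCP z = 0.160, exactly as predicted, with 9 N taken up. Now I'll twist it clockwise.

```bash
python3 -m pendant '[{"travel":[0,0,0],"twist":0.06},{"travel":[0,0,0],"twist":0.13},{"travel":[0,0,0],"twist":0.2},{"travel":[0,0,0],"twist":0.27},{"travel":[0,0,0],"twist":0.34},{"travel":[0,0,0],"twist":0.4},{"travel":[0,0,0],"twist":0.4}]'
python3 - <<'E'
from h import *
rel([.652,.2172,.160],np.pi/2-.089-.70);print(ctrl.get_state()['torque'])
E
```

```text
time: 14.52
position: [0.6521, 0.2177, 0.1599]
tool_rot: [-0.834, 1.408, 0.854]
ft_force: [-1.3, 0.1, 0.7]
grip_width: 0.157
pos [0.6521 0.2177 0.1599] zhead 1.084 travel [-0.0001 -0.0001 -0.0005] twist 0.30170582876848995 q7 [-0.637  0.455  0.387  1.432 -0.184  1.299  0.849] F [-1.3  0.1  0.7] t 14.525 g 0.157
[-0.05102032  0.07716312  0.0097176 ]
```

```bash
python3 -m pendant '[{"travel":[0.001,0,0],"twist":0.06},{"travel":[0.001,0,0],"twist":0.12},{"travel":[0.001,0,0],"twist":0.18},{"travel":[0.001,0,0],"twist":0.24},{"travel":[0.001,0,0],"twist":0.29},{"travel":[0.001,0,0],"twist":0.305},{"travel":[0.001,0,0],"twist":0.305},{"travel":[0.001,0,0],"twist":0.305}]'
python3 - <<'E'
from h import *
Rt=rel([.652,.2172,.160],np.pi/2-.089-.70);print(ctrl.get_state()['torque'],Rt[:,0])
st=ctrl.get_state()
im=ctrl.get_image('wrist')[...,::-1].copy();cv2.imwrite('pics/w9.png',im)
im=ctrl.get_image('scene')[...,::-1].copy();cv2.imwrite('pics/s9.png',cv2.resize(im[190:320,240:370],None,fx=5,fy=4.5,interpolation=cv2.INTER_CUBIC))
im=ctrl.get_image('top')[...,::-1].copy();cv2.imwrite('pics/t9.png',im)
E
```

```text
time: 15.52
position: [0.6524, 0.2178, 0.1598]
tool_rot: [-0.601, 1.491, 0.62]
ft_force: [-1.8, -0.9, 5.1]
grip_width: 0.156
pos [0.6524 0.2178 0.1598] zhead 0.78 travel [-0.0002 -0.0002 -0.0007] twist -0.001473164353324563 q7 [-0.675  0.461  0.44   1.434 -0.209  1.3    0.563] F [-1.8 -0.9  5.1] t 15.525 g 0.156
[-0.05224311  0.3891796   0.20959986] [-0.011359    0.00765527 -0.99990618]
```

View pics/w9.png

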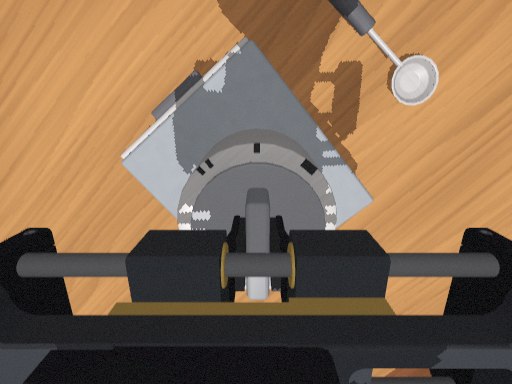

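View pics/s9.png

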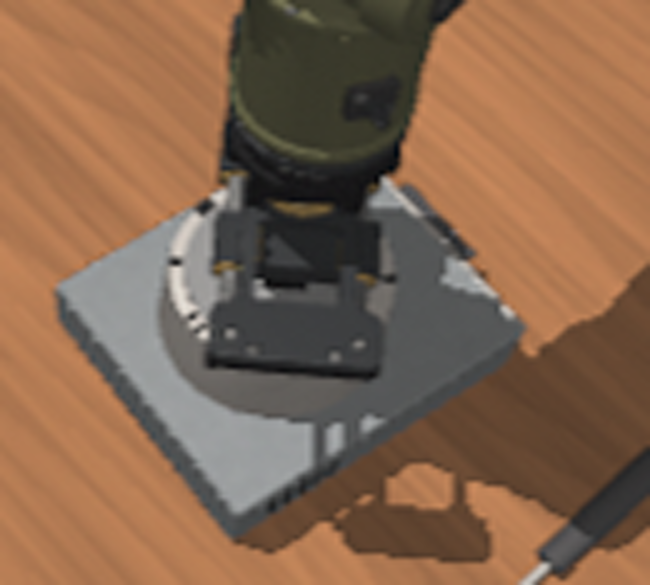

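View pics/t9.png

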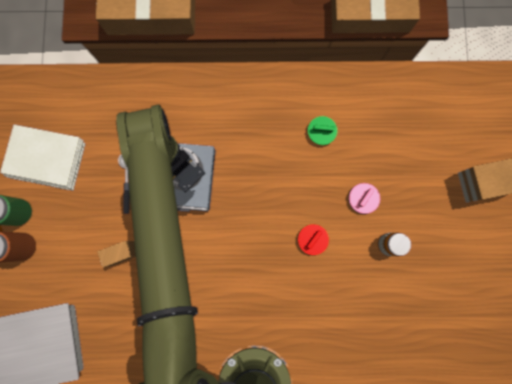

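The wrist view shows the bar (258,190–298) pointing straight at the half-way rib (257,147). The notch pair (205,162) and the lock block (310,166) lie on either side of it. The drawer is still flush, and the bystanders are where they were. I'm handing it in while holding.

```bash
python3 - <<'E'
from h import *
st=ctrl.get_state();print(np.round(st['qd'],3),st['position'].__repr__(),st['grip_width'],st['time'])
print(ctrl.close_job())
E
```

```text
[ 0.002 -0.001  0.    -0.001 -0.001  0.     0.   ] array([0.6523432 , 0.21786909, 0.15983168]) 0.157848779660004 15.675
the job is handed in; nothing more can be done
None
```

I pushed the drawer home, seated the grey lid, turned it clockwise to half-way, and handed the job in at 15.7 s with the gripper still holding it. No verdict was reported.

- **Drawer:** it stopped hard against its stop, with 18 N pushing back. It looked flush after the push and again at the end.
- **Lid seating:** the flange met the rim at TCP height 0.160 m, as predicted. The tool's tilt was about 0.015 rad.
- **Half-way turn:** the gripper turned 0.70 rad, and in the wrist view the bar points straight at the half-way rib, well short of lock. I could not read the switch ring directly.
- **Hold:** the arm was at rest, with the grip set to 40 N and the fingers stopped on the bar.
- **Bystanders:** I saw no sign that the jar, packet, spoon or coloured lids had moved. The arm partly hid the packet and spoon in the last top view, and the wrist view shows the spoon lying undisturbed.

**Disagreements:** the three cameras differed by up to about 3 mm on the mouth's position across the grinder. I aimed between them, and the lid went in without side force. An early wrist reading of the lid was about 7 mm off because the arm was still settling, so I measured again before grasping.

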